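# Lay up two breakfast boards

### The job

Lay up the two breakfast boards. On the long board stand the tall mug in the well next to the board's handle, the egg cup in the middle well and the jam jar in the far well; on the short board stand the low teacup in the well next to the handle and the milk jug in the other. Set each thing down gently, upright and flat on the floor of its well, and leave the sugar bowl and the pepper mill where they stand.

Things in the scene. Friction and masses are not known exactly. Their poses are not given: they have to be found in the camera images.
- long_board: Fixed wooden board, 105 (x) by 284 (y) by 16 mm thick, with a 40 x 55 mm tongue (its handle, dark dot) at its +y end. Three round cork-floored wells 8 mm deep (floor 8 mm above the table): 80 mm wide at y = +95 mm (next to the handle), 60 mm wide at y = 0 (middle), 66 mm wide at y = -95 mm (far). Origin: underside, below the middle well's centre; z up.
- short_board: Fixed wooden board, 105 (x) by 216 (y) by 16 mm thick, with a 40 x 55 mm tongue (its handle, dark dot) at its +y end. Two round cork-floored wells 8 mm deep (floor 8 mm above the table): 66 mm wide at y = +58 mm (next to the handle), 74 mm wide at y = -58 mm (far). Origin: underside, midway between the wells; z up.
- mug: Tall white straight-sided mug, open top, 62 mm outside diameter (foot 60 mm), 82 mm high, wall 3.5 mm; ear handle on its +y side, between heights 18 and 68 mm, reaching 54 mm from the axis. Can be gripped across its x sides. About 0.2 kg. Origin: centre of its underside; z up.
- teacup: Low white teacup, open top, 66 mm diameter at the rim narrowing to a 46 mm foot, 54 mm high, wall 3.5 mm; small ear handle on its +y side reaching 52 mm from the axis (heights 18 to 50 mm). Can be gripped across its x sides (about 65 mm wide at height 42 mm). About 0.14 kg. Origin: centre of its underside; z up.
- jug: White milk jug with two thin blue bands, open top, 62 mm diameter from height 12 to 48 mm, narrowing to 52 mm at the rim, foot 52 mm, 72 mm high; ear handle on its +y side reaching 51 mm from the axis (heights 18 to 62 mm), a small spout on its -y side at the rim. Can be gripped across its x sides. About 0.16 kg. Origin: centre of its underside; z up.
- egg_cup: White footed egg cup, empty: round foot 40 mm, thin 18 mm stem, straight bowl 47 mm in diameter from height 36 to 62 mm (the top). No handle. About 0.07 kg. Origin: centre of its underside; z up.
- jam_jar: Small closed amber glass jam jar with a steel lid, round, 46 mm diameter (lid 47 mm), 52 mm high. About 0.12 kg. Origin: centre of its underside; z up.
- sugar_bowl: White lidded round sugar bowl, 72 mm diameter, 66 mm high with a small lid knob, one solid piece; a bystander to be left alone. Origin: centre of its underside; z up.
- pepper_mill: Dark wooden waisted pepper mill, 46 mm foot, 82 mm high; a bystander to be left alone. Origin: centre of its underside; z up.
There are look-alikes about, which are no part of the job. Leave any turquoise look-alike of the egg_cup alone.

How it is judged:
By the outcome, as a careful person would: the job done as asked, in the order asked, and still so for the second after the job is handed in, with the robot touching nothing.
It also fails if it takes over 138 s, if anything falls off the work surface, if the arm or the gripper's body presses on something with over 40 N, if the wrist force passes 120 N, or if a joint passes its speed limit or range.

### The arm

A 7-joint arm with a two-finger parallel gripper is mounted at the origin on the work surface. World frame = base frame: x ahead of the robot, y to its left, z up, the work surface at z = 0. Lengths are in m, angles in rad, forces in N, time in s.
With the tool pointing down it reaches from about 0.425 to 0.875 m from the base axis. Payload 8.4 kg.
Tool frame: the origin (TCP) lies on the centre line of the jaws, within the pads' length; the fingertips stand 11 mm ahead of it and the grasp point (between the pads) lies 8 mm behind it; z points along the fingers, y is the direction in which the jaws open and shut (so a half turn about z gives the same grasp; the last joint's range is limited). The gripper opens to 87 mm and grips with 3 to 60 N. Pads are 19 mm wide; open, the fingers measure 117 mm over their backs; the gripper's body (75 mm by 190 mm) begins 51 mm behind the grasp point.
Start: joints at [1.045, 0.333, 0.04, 1.465, -0.013, 1.343, -0.059], TCP at [0.269, -0.592, 0.234] pointing down, gripper open.
Joint ranges: [-2.58, 2.58], [-0.38, 2.09], [-1.3, 1.39], [0.25, 2.4], [-1.5, 4.64], [0.08, 2.09], [-2.65, 2.65]. Speed limits (rad/s): [2.22, 2.22, 2.79, 2.79, 3.14, 3.14, 3.14].

### API

Orientations are given as a unit quaternion [w, x, y, z].
In Python, from bench import ctrl, vision gives the robot as it stands.
- The arm moves only by the tool play_rows, never from a script. Its argument "rows" is a list of rows, each a list of 3 entries, a list of its own where there are three numbers: the shift along the world's x, y, z in cm, then the turn, a rotation vector about the world's x, y, z in rad, then the closure, from 0 (fully open) to 1 (shut). A call has 1 to 12 rows; each row shifts and turns the commanded pose from where the row before left it; what a row does not reach is not made up. A row lasts 1/12 s, in which the tool goes at most 41.7 mm and 7.16 degrees, less where a joint would pass 70% of its speed; a pose out of reach is approached as far as the arm can. A call is refused whole if a number of a shift passes 4.17 or a number of a turn 0.125, either way. A call with a gripper value outside its range is refused whole. The fingers move at their own pace and stop on an object; the grip force is fixed at half the most. Time passes only in rows, so rows that do not move let the fingers close. It gives the time, the measured TCP pose, the force and the opening at its end, in the units of the state.
- ctrl.state(): the state, without advancing time (a new reading comes with each control period).
- vision.camera(name): name is "scene" or "side" or "wrist"; returns the picture (420x560x3 uint8, red, green, blue); there is no depth.
- vision.camera_info(name): a dict with "camera_matrix" (3x3 intrinsics, pixels), "position" and "orientation" of the camera in the world; the wrist camera has in their place "tool_from_camera" (4x4, takes a point from camera to tool coordinates, whose origin is the TCP and whose axes are the flange's). Camera axes: x right, y up, looking along -z (the intrinsics and any distortion apply to the point x, -y, -z); pixel columns grow to the right and rows downward; lengths in m; the calibration is good to about 2 mm. The wrist camera is an equidistant fisheye: a pixel r from the principal point sees the ray r / f radians off the axis. A picture is of the moment at which its call begins: read the wrist's pose just before it. camera_info takes no time and is no camera call.
- ctrl.sign_off(): hands the job in, once; it reports no verdict.
The state is a dict: "time": time; "joint_positions": joint angles; "joint_velocities": joint speeds; "joint_efforts": joint torques, N m; "eef_pos": TCP position; "tool_rot": TCP orientation; "contact_force": force on the tool from outside, world axes, zero at the start; "torque": the same for the moment, N m; "finger_gap": opening from 0.0 (shut) to 1.0 (fully open).
Only numpy, scipy, OpenCV 4.12 (cv2) and the standard library are available. Lean on these libraries where they do the work, as an engineer would, in place of code of your own. Each camera call takes 0.05 s, during which the arm holds its last target. There are 200 camera calls.

## Working session

There is one attempt and no reset: what is moved stays moved. The work goes in short steps, Python scripts to look and compute and a tool call to move; the robot and the scene stay as the last step left them, time stands still between calls to the robot, and variables do not carry over. Pictures are saved under pics/ and viewed, about 12 in all and at most 16, crops included, and the job is handed in when it is done.

Besides the shell and the picture viewer there is one more tool, called after "Request:" by a JSON object that holds its "op" and its "data", one argument or row to a line. play_rows: Moves the arm, as the interface text tells. Its arguments: {"type":"object","properties":{"rows":{"type":"array","items":{"type":"array"}}},"required":["rows"]}

```bash
ls; mkdir -p pics
python3 - <<'E'
from bench import ctrl, vision
import cv2
for n in ("scene","side"):
    im=vision.camera(n); cv2.imwrite(f"pics/{n}0.png",im[:,:,::-1])
    print(n,vision.camera_info(n))
print(vision.camera_info("wrist"))
print(ctrl.state())
E
```

```text
pics
scene {'camera_matrix': array([[505.45994747,   0.        , 279.5588779 ],
       [  0.        , 505.45994747, 202.74020265],
       [  0.        ,   0.        ,   1.        ]]), 'position': array([ 1.09385539, -0.38865364,  0.82519631]), 'orientation': array([0.84464754, 0.29767101, 0.14848484, 0.41942192])}
side {'camera_matrix': array([[413.13819437,   0.        , 286.9780157 ],
       [  0.        , 413.13819437, 208.65822357],
       [  0.        ,   0.        ,   1.        ]]), 'position': array([0.12849119, 0.49208141, 0.7099646 ]), 'orientation': array([-0.34147118, -0.14115292,  0.35450015,  0.85895456])}
{'camera_matrix': array([[325.1922621 ,   0.        , 278.1972789 ],
       [  0.        , 325.1922621 , 208.75372999],
       [  0.        ,   0.        ,   1.        ]]), 'tool_from_camera': array([[-6.73542147e-04,  9.62091333e-01,  2.72726626e-01,
         7.53884184e-02],
       [ 9.99999773e-01,  6.41534589e-04,  2.06533282e-04,
         9.17276955e-04],
       [ 2.37403171e-05,  2.72726703e-01, -9.62091547e-01,
        -1.51180023e-01],
       [ 0.00000000e+00,  0.00000000e+00,  0.00000000e+00,
         1.00000000e+00]])}
{'time': 0.1, 'joint_positions': array([ 1.04479528,  0.33387616,  0.03985368,  1.46618768, -0.01339753,
        1.34327673, -0.05850071]), 'joint_velocities': array([ 1.25396700e-05, -2.25020718e-03,  1.67270097e-04, -9.16413310e-04,
       -2.20717259e-05, -7.49571228e-04,  1.50239133e-03]), 'joint_efforts': array([ 3.76819327e-03, -6.57804251e+01,  1.33973803e+00, -4.04704893e+01,
       -5.98282646e-02,  4.08111373e-02,  2.09104329e-06]), 'eef_pos': array([ 0.26889488, -0.59132874,  0.23272233]), 'tool_rot': array([-7.12579489e-04,  9.77315831e-01,  2.11785780e-01, -2.03611963e-04]), 'contact_force': array([ 0.3093894 , -0.44164214,  0.98037886]), 'torque': array([-0.02497189, -0.04405182,  0.02098878]), 'finger_gap': 0.9990805932502211}
```

View pics/scene0.png

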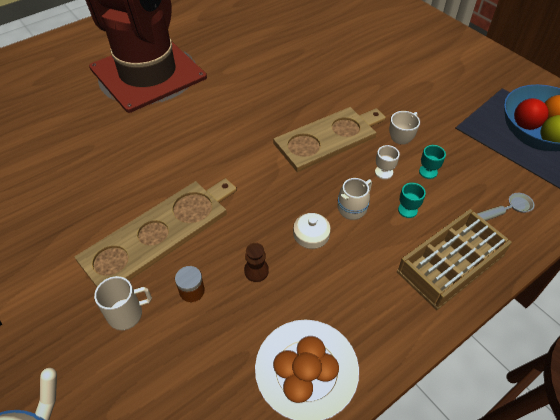

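View pics/side0.png

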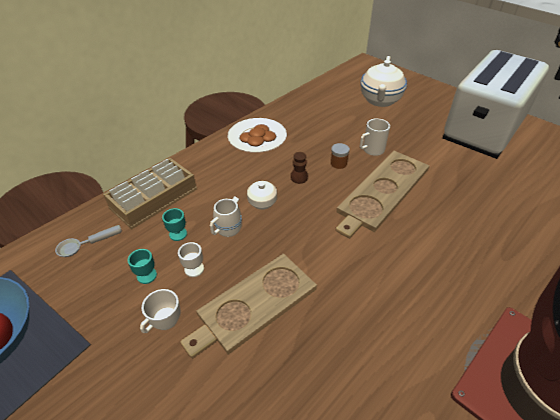

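Egg cup candidates in the scene picture: the white footed cup (387,160) and turquoise look-alikes (432,160) and (411,200). I choose the white one. The others are the mug (120,303), jug with bands (355,197), low teacup (404,127), and jar (189,283). Sugar bowl (312,230) and mill (256,262) are to be left alone.

```bash
cat > h.py <<'E'
import numpy as np, cv2
from scipy.spatial.transform import Rotation as R
from bench import ctrl, vision
def rot(q): return R.from_quat(np.roll(q,-1))
INFO={n:vision.camera_info(n) for n in("scene","side","wrist")}
def ray(n,uv,st=None):
    i=INFO[n];K=i["camera_matrix"];x=(uv[0]-K[0,2])/K[0,0];y=(uv[1]-K[1,2])/K[1,1]
    if n!="wrist":
        return np.array(i["position"]),rot(i["orientation"]).apply([x,-y,-1.])
    r=np.hypot(x,y);s=np.sin(r)/max(r,1e-9)
    T=i["tool_from_camera"];q=rot(st["tool_rot"])
    d=q.apply(T[:3,:3]@[x*s,-y*s,-np.cos(r)]);return np.array(st["eef_pos"])+q.apply(T[:3,3]),d
def onz(n,uv,z,st=None):
    o,d=ray(n,uv,st);return o+d*(z-o[2])/d[2]
def proj(n,p,st=None):
    i=INFO[n];K=i["camera_matrix"]
    if n!="wrist":
        c=rot(i["orientation"]).inv().apply(np.asarray(p)-i["position"]);x,y=c[0]/-c[2],-c[1]/-c[2]
    else:
        T=i["tool_from_camera"];c=T[:3,:3].T@(rot(st["tool_rot"]).inv().apply(np.asarray(p)-st["eef_pos"])-T[:3,3])
        a=np.arctan2(np.hypot(c[0],c[1]),-c[2]);k=a/max(np.hypot(c[0],c[1]),1e-9);x,y=c[0]*k,-c[1]*k
    return np.array([K[0,0]*x+K[0,2],K[1,1]*y+K[1,2]])
E
python3 - <<'E'
from h import *
np.set_printoptions(precision=4,suppress=True)
P=dict(mug=((115,290),(377,126),.082),jug=((356,185),(228,204),.072),teacup=((405,117),(160,304),.054),egg=((388,152),(191,250),.062),jar=((189,274),(340,149),.052),sugar=((313,222),(262,186),.066),mill=((255,250),(300,157),.082),turqA=((432,152),(143,255),.062),turqB=((412,190),(174,214),.062),
L1=((192,207),(365,207),.008),L2=((153,233),(386,185),.008),L3=((110,261),(404,166),.008),LD=((226,185),(347,227),.016),S1=((346,127),(233,316),.008),S2=((304,145),(281,282),.008),SD=((375,115),(193,343),.016))
for k,(a,b,z) in P.items(): print(k,onz("scene",a,z)[:2],onz("side",b,z)[:2])
im=cv2.imread("pics/scene0.png");a=cv2.resize(im[95:250,290:460],None,fx=3,fy=3)
b=cv2.resize(im[240:340,80:290],None,fx=3,fy=3,interpolation=cv2.INTER_CUBIC)
w=np.zeros((465,510+0,3),np.uint8);cv2.imwrite("pics/crop0.png",a)
E
```

```text
mug [ 0.5992 -0.3572] [ 0.5969 -0.3544]
jug [0.665  0.1242] [0.6691 0.1094]
teacup [0.5712 0.3635] [0.5769 0.3546]
egg [0.6321 0.2473] [0.6313 0.2414]
jar [ 0.6289 -0.2378] [ 0.6288 -0.2398]
sugar [0.6806 0.0021] [0.6621 0.0122]
mill [ 0.675  -0.1263] [ 0.6572 -0.1137]
turqA [0.6882 0.3211] [0.6905 0.3149]
turqB [0.736  0.2103] [0.7397 0.2049]
L1 [ 0.4683 -0.1423] [ 0.4757 -0.1485]
L2 [ 0.4783 -0.2379] [ 0.4836 -0.25  ]
L3 [ 0.487  -0.3342] [ 0.4915 -0.347 ]
LD [ 0.4667 -0.0567] [ 0.4636 -0.0606]
S1 [0.4804 0.272 ] [0.4851 0.2647]
S2 [0.4673 0.1553] [0.4725 0.146 ]
SD [0.4971 0.3487] [0.4923 0.3524]
```

View pics/crop0.png

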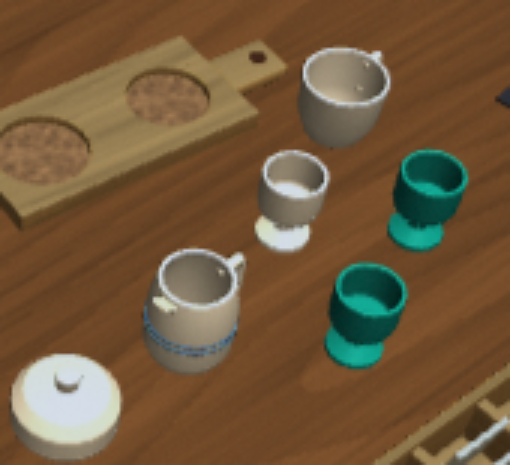

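The crop confirms the white footed egg cup at (388,160), the banded jug with its ear at about (370,183), and the teacup at (404,127). Next I'll get ear headings and the first flyover target.

Run:
```python
from h import *
E=dict(mug=((148,296),(364,140),.045,(.598,-.356)),jug=((371,184),(213,228),.055,(.667,.115)),teacup=((415,113),(145,325),.045,(.574,.358)))
for k,(a,b,z,c) in E.items():
    for n,p in(("scene",a),("side",b)):
        q=onz(n,p,z)[:2]-c;print(k,n,np.degrees(np.arctan2(q[1],q[0])),np.hypot(*q))
```

```text
mug scene 61.82752665089924 0.04608742554793986
mug side 66.72304614006096 0.034625483132998014
jug scene 84.33983764816804 0.046910561151185186
jug side 106.21075511528697 0.05659739633559562
teacup scene 96.14464891577478 0.042966740990302406
teacup side 101.50664241767956 0.03851176019592713
```

Request:
{"op": "play_rows", "data": {
  "rows": [
    [[2.75, 1.95, 0.15], [0, 0, 0.0575], 0],
    [[2.75, 1.95, 0.15], [0, 0, 0.0575], 0],
    [[2.75, 1.95, 0.15], [0, 0, 0.0575], 0],
    [[2.75, 1.95, 0.15], [0, 0, 0.0575], 0],
    [[2.75, 1.95, 0.15], [0, 0, 0.0575], 0],
    [[2.75, 1.95, 0.15], [0, 0, 0.0575], 0],
    [[2.75, 1.95, 0.15], [0, 0, 0.0575], 0],
    [[2.75, 1.95, 0.15], [0, 0, 0.0575], 0],
    [[2.75, 1.95, 0.15], [0, 0, 0.0575], 0],
    [[2.75, 1.95, 0.15], [0, 0, 0.0575], 0],
    [[2.75, 1.95, 0], [0, 0, 0.0575], 0],
    [[2.75, 1.95, 0], [0, 0, 0.0575], 0]
  ]
}}

```text
time: 1.1
eef_pos: [0.6001, -0.3566, 0.2482]
tool_rot: [-0.0, 0.847, 0.531, -0.0]
contact_force: [-0.1, -1.0, 0.9]
finger_gap: 0.999
```

```bash
cat >> h.py <<'E'
def snap(name):
    st=ctrl.state();im=vision.camera("wrist")[:,:,::-1].copy();cv2.imwrite(f"pics/{name}.png",im)
    np.save(f"pics/{name}.npy",dict(eef_pos=st["eef_pos"],tool_rot=st["tool_rot"]),allow_pickle=True);return st,im
E
python3 - <<'E'
from h import *
st,im=snap("w1");print(st["eef_pos"],st["tool_rot"],st["time"],st["joint_positions"])
print("mug rim px",proj("wrist",(.598,-.356,.082),st),"L1..",[proj("wrist",(*p,.008),st) for p in((.472,-.146),(.481,-.244),(.489,-.341))])
E
```

```text
[ 0.60006218 -0.35657529  0.24823314] [-2.36234196e-04  8.47411486e-01  5.30936622e-01 -1.43434615e-04] 1.1 [ 0.62850899  0.43953598 -0.22557048  1.2955508   0.09642727  1.41756443
 -0.04244563]
mug rim px [275.0884115  194.40972657] L1.. [array([116.26014574,  81.6497803 ]), array([153.33167761, 143.36879439]), array([193.96404052, 207.38302109])]
```

View pics/w1.png

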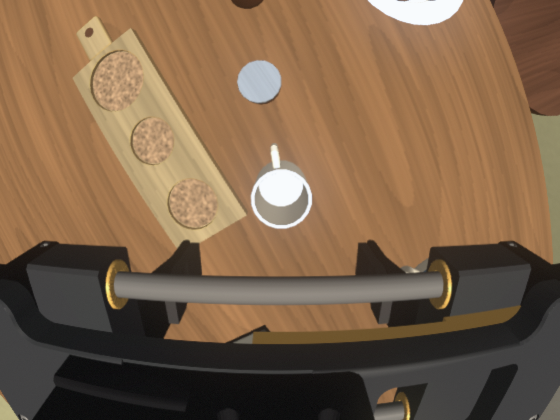

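The wrist picture shows the mug rim at about (281,197) with its ear up at (275,150), the wells at (118,81), (153,141) and (193,204), and the jar lid at (259,82).

```bash
cat >> h.py <<'E'
def white(im,px,half,smax=60,vmin=90,open_=9):
    """ellipse (centre px, axes) of the low-saturation blob nearest px, ear opened away"""
    u,v=int(px[0]),int(px[1]);y0,x0=max(v-half,0),max(u-half,0);c=im[y0:v+half,x0:u+half]
    h=cv2.cvtColor(c,cv2.COLOR_BGR2HSV);m=((h[...,1]<smax)&(h[...,2]>vmin)).astype(np.uint8)
    m=cv2.morphologyEx(m,cv2.MORPH_CLOSE,np.ones((5,5)))
    full=m.copy();m=cv2.morphologyEx(m,cv2.MORPH_OPEN,cv2.getStructuringElement(2,(open_,open_)))
    cs,_=cv2.findContours(m,cv2.RETR_EXTERNAL,cv2.CHAIN_APPROX_NONE)
    k=max(cs,key=cv2.contourArea);(a,b),ax,ang=cv2.fitEllipse(cv2.convexHull(k))
    return np.array([a+x0,b+y0]),ax
def yaw(st): 
    x=rot(st["tool_rot"]).apply([1,0,0]);return np.degrees(np.arctan2(x[1],x[0]))
E
python3 - <<'E'
from h import *
np.set_printoptions(precision=4,suppress=True)
im=cv2.imread("pics/w1.png");st=np.load("pics/w1.npy",allow_pickle=True).item()
c,ax=white(im,(281,190),50);print(c,ax);m=onz("wrist",c,.082,st);print("mug",m)
m=onz("wrist",(281.5,197),.082,st);print("mug hand",m)
e=onz("wrist",(275,151),.06,st);d=e-m;print("ear",e,np.degrees(np.arctan2(d[1],d[0])))
c,ax=white(im,(259,82),35,90,80,3);print("jar",c,ax,onz("wrist",c,.052,st))
w=[onz("wrist",p,.008,st)[:2] for p in((118.5,81),(153,141),(193,204))];print(w,onz("wrist",(89,32),.016,st))
d=w[0]-w[2];print(np.degrees(np.arctan2(d[1],d[0])),np.hypot(*d),yaw(st))
E
```

```text
[280.4549 194.0894] (59.876529693603516, 72.65522766113281)
mug [ 0.603  -0.3581  0.082 ]
mug hand [ 0.6026 -0.3612  0.082 ]
ear [ 0.6159 -0.3186  0.06  ] 72.68847269717764
jar [258.9547  81.1416] (43.73149871826172, 44.690975189208984) [ 0.6332 -0.2444  0.052 ]
[array([ 0.4752, -0.1471]), array([ 0.4821, -0.2412]), array([ 0.4901, -0.3366])] [ 0.4679 -0.062   0.016 ]
94.47912277092377 0.19004736017510346 64.13752360523657
```

Request:
{"op": "play_rows", "data": {
  "rows": [
    [[0.2, -0.35, -3], [0, 0, 0.105], 0],
    [[0, 0, -3.5], [0, 0, 0], 0],
    [[0, 0, -3.5], [0, 0, 0], 0],
    [[0, 0, -3.5], [0, 0, 0], 0],
    [[0, 0, -3.2], [0, 0, 0], 0],
    [[0, 0, -2.5], [0, 0, 0], 0],
    [[0, 0, -1.4], [0, 0, 0], 0],
    [[0, 0, 0], [0, 0, 0], 0],
    [[0, 0, 0], [0, 0, 0], 1],
    [[0, 0, 0], [0, 0, 0], 1],
    [[0, 0, 0], [0, 0, 0], 1],
    [[0, 0, 0], [0, 0, 0], 1]
  ]
}}

```text
time: 2.15
eef_pos: [0.602, -0.3617, 0.0445]
tool_rot: [0.001, 0.819, 0.574, 0.001]
contact_force: [-0.4, -0.1, -0.4]
finger_gap: 0.78
```

Request:
{"op": "play_rows", "data": {
  "rows": [
    [[0, 0, 0], [0, 0, 0], 1],
    [[0, 0, 0], [0, 0, 0], 1],
    [[0, 0, 0.5], [0, 0, 0], 1],
    [[0, 0, 2], [0, 0, 0], 1],
    [[0, 0, 2.5], [0, 0, 0], 1],
    [[0, 0, 2], [0, 0, 0], 1]
  ]
}}

```text
time: 2.65
eef_pos: [0.6008, -0.361, 0.1137]
tool_rot: [-0.0, 0.819, 0.574, -0.0]
contact_force: [0.9, -0.2, -1.8]
finger_gap: 0.696
```

Request:
{"op": "play_rows", "data": {
  "rows": [
    [[-0.8, 1.4, 0], [0, 0, 0.03], 1],
    [[-1.4, 2.4, 0], [0, 0, 0.045], 1],
    [[-1.5, 2.6, 0], [0, 0, 0.05], 1],
    [[-1.5, 2.6, 0], [0, 0, 0.05], 1],
    [[-1.5, 2.6, 0], [0, 0, 0.05], 1],
    [[-1.5, 2.6, 0], [0, 0, 0.05], 1],
    [[-1.5, 2.6, 0], [0, 0, 0.05], 1],
    [[-1.4, 2.3, 0], [0, 0, 0.045], 1],
    [[-1, 1.5, 0], [0, 0, 0.03], 1],
    [[-0.45, 0.8, 0], [0, 0, 0.02], 1],
    [[0, 0, 0], [0, 0, 0], 1],
    [[0, 0, 0], [0, 0, 0], 1]
  ]
}}

```text
time: 3.65
eef_pos: [0.476, -0.1479, 0.1129]
tool_rot: [0.001, 0.682, 0.731, -0.0]
contact_force: [1.0, -0.3, -1.5]
finger_gap: 0.696
```

Run:
```python
from h import *
np.set_printoptions(precision=4,suppress=True)
st,im=snap("w2");print(st["eef_pos"],yaw(st),st["contact_force"])
for p in((.4752,-.1471,.008),(.4821,-.2412,.008),(.4901,-.3366,.008)): print(proj("wrist",p,st))
```

```text
[ 0.476  -0.1479  0.1129] 94.01807351388977 [ 1.0203 -0.2579 -1.5121]
[276.0509 209.4247]
[276.6814 307.2423]
[278.1553 378.686 ]
```

View pics/w2.png

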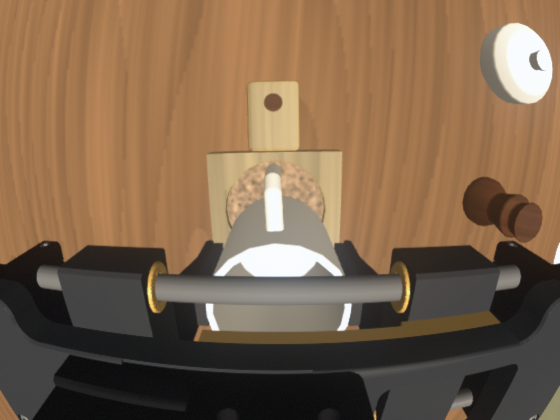

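The mug hangs over the handle well, which is at about (276,207) where it was predicted, with the ear toward the handle. I'll lower it.

Request:
{"op": "play_rows", "data": {
  "rows": [
    [[-0.05, 0, -1.5], [0, 0, 0], 1],
    [[0, 0, -2], [0, 0, 0], 1],
    [[0, 0, -1.2], [0, 0, 0], 1],
    [[0, 0, -0.5], [0, 0, 0], 1],
    [[0, 0, -0.3], [0, 0, 0], 1],
    [[0, 0, -0.2], [0, 0, 0], 1],
    [[0, 0, -0.1], [0, 0, 0], 1],
    [[0, 0, 0], [0, 0, 0], 1]
  ]
}}

```text
time: 4.37
eef_pos: [0.4755, -0.1474, 0.055]
tool_rot: [0.0, 0.682, 0.732, 0.0]
contact_force: [-0.0, 0.2, -2.0]
finger_gap: 0.692
```

Request:
{"op": "play_rows", "data": {
  "rows": [
    [[0, 0, -0.1], [0, 0, 0], 1],
    [[0, 0, -0.1], [0, 0, 0], 1],
    [[0, 0, -0.1], [0, 0, 0], 1],
    [[0, 0, 0], [0, 0, 0], 1]
  ]
}}

```text
time: 4.7
eef_pos: [0.4753, -0.1472, 0.0518]
tool_rot: [0.0, 0.682, 0.732, 0.0]
contact_force: [0.3, -0.3, -0.5]
finger_gap: 0.695
```

Request:
{"op": "play_rows", "data": {
  "rows": [
    [[0, 0, -0.05], [0, 0, 0], 1],
    [[0, 0, -0.05], [0, 0, 0], 1],
    [[0, 0, 0], [0, 0, 0], 1]
  ]
}}

```text
time: 4.95
eef_pos: [0.4753, -0.1473, 0.0517]
tool_rot: [0.0, 0.682, 0.732, -0.0]
contact_force: [-5.6, 2.3, 13.4]
finger_gap: 0.691
```

Request:
{"op": "play_rows", "data": {
  "rows": [
    [[0, 0, 0.08], [0, 0, 0], 1],
    [[0, 0, 0], [0, 0, 0], 0.2],
    [[0, 0, 0], [0, 0, 0], 0],
    [[0, 0, 0], [0, 0, 0], 0],
    [[0, 0, 0], [0, 0, 0], 0],
    [[0, 0, 1], [0, 0, 0], 0],
    [[0, 0, 3], [0, 0, 0], 0],
    [[0, 0, 4], [0, 0, 0], 0],
    [[0, 0, 4], [0, 0, 0], 0],
    [[0, 0, 4], [0, 0, 0], 0],
    [[0, 0, 3.5], [0, 0, 0], 0],
    [[0, 0, 0], [0, 0, 0], 0]
  ]
}}

```text
time: 5.95
eef_pos: [0.478, -0.1476, 0.2547]
tool_rot: [0.005, 0.681, 0.732, 0.002]
contact_force: [0.6, 0.5, 1.2]
finger_gap: 0.996
```

Run:
```python
from h import *
np.set_printoptions(precision=4,suppress=True)
st,im=snap("w3");print(st["eef_pos"],yaw(st),st["contact_force"],st["finger_gap"],st["joint_positions"])
pm=proj("wrist",(.4752,-.1471,.09),st);print(pm)
c,ax=white(im,pm,60);print("mug",c,ax,onz("wrist",c,.09,st))
```

```text
[ 0.478  -0.1476  0.2547] 94.08546261351871 [0.6128 0.5129 1.167 ] 0.9963033676891264 [ 0.6188  0.0315 -0.4152  1.779   0.0148  1.3228  0.2716]
[272.7692 192.4857]
mug [273.7422 190.2881] (61.586734771728516, 70.29507446289062) [ 0.476  -0.1448  0.09  ]
```

View pics/w3.png

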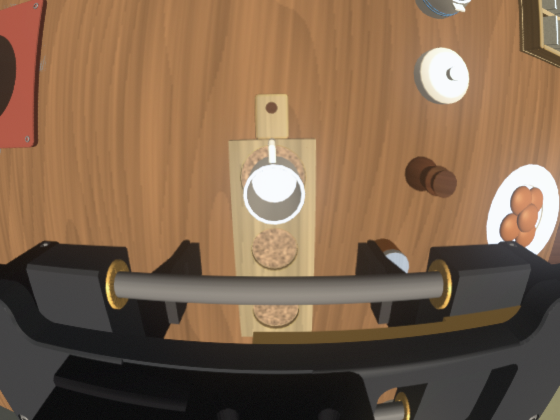

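The mug stands in the handle well (rim (274,191), within 3 mm of centre). Next is the egg cup.

Request:
{"op": "play_rows", "data": {
  "rows": [
    [[0.8, 2, 0], [0, 0, 0], 0.1],
    [[1.4, 3.6, 0], [0, 0, 0], 0.1],
    [[1.4, 3.6, 0], [0, 0, 0], 0.1],
    [[1.4, 3.6, 0], [0, 0, 0], 0.1],
    [[1.4, 3.6, 0], [0, 0, 0], 0.1],
    [[1.4, 3.6, 0], [0, 0, 0], 0.1],
    [[1.4, 3.6, 0], [0, 0, 0], 0.1],
    [[1.4, 3.6, 0], [0, 0, 0], 0.1],
    [[1.4, 3.6, 0], [0, 0, 0], 0.1],
    [[1.4, 3.6, 0], [0, 0, 0], 0.1],
    [[1.4, 3.4, 0], [0, 0, 0], 0.1],
    [[0.6, 1.4, 0], [0, 0, 0], 0.1]
  ]
}}

```text
time: 7.0
eef_pos: [0.6282, 0.2503, 0.2451]
tool_rot: [-0.002, 0.68, 0.733, 0.0]
contact_force: [-0.2, 0.3, -0.5]
finger_gap: 0.901
```

Run:
```python
from h import *
np.set_printoptions(precision=4,suppress=True)
st,im=snap("w4");print(st["eef_pos"],yaw(st),st["contact_force"],st["finger_gap"],st["joint_positions"])
for n,p,s in(("egg",(.632,.244,.062),45),("cup",(.574,.358,.054),45)):
    q=proj("wrist",p,st);c,ax=white(im,q,s,open_=7);print(n,q,c,ax,onz("wrist",c,p[2],st))
```

```text
[0.6282 0.2503 0.2451] 94.33699154492183 [-0.2052  0.3469 -0.5105] 0.9010679250014664 [ 0.0103  0.459  -0.6478  1.3451  0.2703  1.4272 -0.55  ]
egg [280.7963 196.3255] [282.9024 193.6603] (44.13707733154297, 48.04037094116211) [0.634  0.2471 0.062 ]
cup [233.4787  84.802 ] [238.4684  84.1783] (61.31033706665039, 74.18815612792969) [0.5792 0.3589 0.054 ]
```

View pics/w4.png

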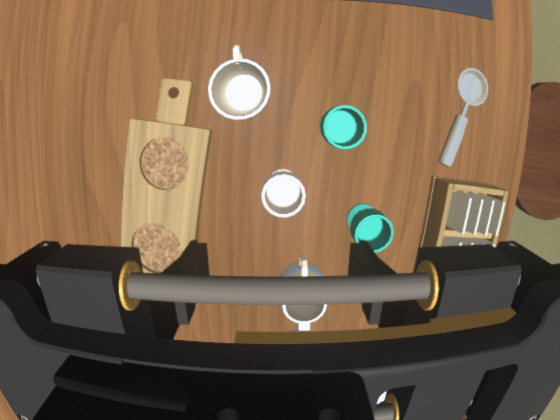

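Egg cup rim is at (283,195), teacup rim at (239,89) with its ear at (237,50), short-board wells at (165,163) and (157,248), and jug at (304,295).

Request:
{"op": "play_rows", "data": {
  "rows": [
    [[0.6, -0.4, -3], [0, 0, 0], 0.1],
    [[0, 0, -3.5], [0, 0, 0], 0.1],
    [[0, 0, -3.5], [0, 0, 0], 0.1],
    [[0, 0, -3.5], [0, 0, 0], 0.1],
    [[0, 0, -3.2], [0, 0, 0], 0.1],
    [[0, 0, -2.2], [0, 0, 0], 0.1],
    [[0, 0, -1.5], [0, 0, 0], 0.1],
    [[0, 0, 0], [0, 0, 0], 0.1],
    [[0, 0, 0], [0, 0, 0], 0.1],
    [[0, 0, 0], [0, 0, 0], 1],
    [[0, 0, 0], [0, 0, 0], 1],
    [[0, 0, 0], [0, 0, 0], 1]
  ]
}}

```text
time: 8.05
eef_pos: [0.636, 0.2412, 0.0441]
tool_rot: [0.001, 0.682, 0.732, 0.001]
contact_force: [-0.1, -0.1, 0.1]
finger_gap: 0.754
```

Request:
{"op": "play_rows", "data": {
  "rows": [
    [[0, 0, 0], [0, 0, 0], 1],
    [[0, 0, 0], [0, 0, 0], 1],
    [[0, 0, 0], [0, 0, 0], 1],
    [[0, 0, 0], [0, 0, 0], 1],
    [[0, 0, 0], [0, 0, 0], 1]
  ]
}}

```text
time: 8.47
eef_pos: [0.6352, 0.2409, 0.0428]
tool_rot: [0.0, 0.682, 0.732, 0.0]
contact_force: [-0.6, -0.7, 4.2]
finger_gap: 0.527
```

Run:
```python
from h import *
np.set_printoptions(precision=4,suppress=True)
st=np.load("pics/w4.npy",allow_pickle=True).item()
w=[onz("wrist",p,.008,st)[:2] for p in((165,163),(157,248))];print(w,onz("wrist",(174,93),.016,st));d=w[0]-w[1];print(np.degrees(np.arctan2(d[1],d[0])),np.hypot(*d))
c=onz("wrist",(239.5,89),.054,st);print("cup",c);e=onz("wrist",(236.5,48),.048,st)-c;print(np.degrees(np.arctan2(e[1],e[0])),np.hypot(*e[:2]))
e=onz("wrist",(236.5,48),.048,st)-onz("wrist",(238,62),.048,st);print(np.degrees(np.arctan2(e[1],e[0])))
c=onz("wrist",(304.5,299),.072,st);print("jug",c)
```

```text
[array([0.4856, 0.2637]), array([0.4713, 0.1474])] [0.4968 0.3506 0.016 ]
83.01354002796138 0.1171350329523275
cup [0.5807 0.3538 0.054 ]
99.26338445572705 0.046224219923459924
100.39499700899052
jug [0.6686 0.1269 0.072 ]
```

Request:
{"op": "play_rows", "data": {
  "rows": [
    [[0, 0, 0.5], [0, 0, 0], 1],
    [[0, 0, 2.5], [0, 0, 0], 1],
    [[0, 0, 3.5], [0, 0, 0], 1],
    [[0, 0, 3.5], [0, 0, 0], 1],
    [[-0.6, -2, 2], [0, 0, 0], 1],
    [[-1.1, -3.5, 0], [0, 0, 0], 1],
    [[-1.1, -3.5, 0], [0, 0, 0], 1],
    [[-1.1, -3.5, 0], [0, 0, 0], 1],
    [[-1.1, -3.5, 0], [0, 0, 0], 1],
    [[-1.1, -3.5, 0], [0, 0, 0], 1],
    [[-1.1, -3.5, 0], [0, 0, 0], 1],
    [[-1.1, -3.5, 0], [0, 0, 0], 1]
  ]
}}

```text
time: 9.47
eef_pos: [0.5511, -0.0257, 0.1625]
tool_rot: [0.0, 0.682, 0.732, 0.0]
contact_force: [-0.1, -0.4, -1.6]
finger_gap: 0.527
```

Request:
{"op": "play_rows", "data": {
  "rows": [
    [[-1.1, -3.5, 0], [0, 0, 0], 1],
    [[-1.1, -3.5, 0], [0, 0, 0], 1],
    [[-1.1, -3.5, 0], [0, 0, 0], 1],
    [[-1.1, -3.5, 0], [0, 0, 0], 1],
    [[-1.1, -3.5, 0], [0, 0, 0], 1],
    [[-0.9, -3, 0], [0, 0, 0], 1],
    [[-0.6, -2.2, 0], [0, 0, 0], 1],
    [[-0.2, -1, 0], [0, 0, 0], 1],
    [[0, 0, 0], [0, 0, 0], 1],
    [[0, 0, 0], [0, 0, 0], 1]
  ]
}}

```text
time: 10.3
eef_pos: [0.4804, -0.2602, 0.1623]
tool_rot: [-0.0, 0.682, 0.732, 0.0]
contact_force: [-0.2, 0.6, -0.6]
finger_gap: 0.529
```

Run:
```python
from h import *
np.set_printoptions(precision=4,suppress=True)
st,im=snap("w5");print(st["eef_pos"],yaw(st),st["contact_force"],st["finger_gap"],st["joint_positions"])
print(proj("wrist",(.4821,-.2412,.008),st))
```

```text
[ 0.4804 -0.2602  0.1623] 94.07139747454494 [-0.2069  0.6195 -0.5701] 0.529020339237025 [ 0.8005  0.2055 -0.4325  1.792   0.0924  1.1644  0.4104]
[280.4121 177.2174]
```

View pics/w5.png

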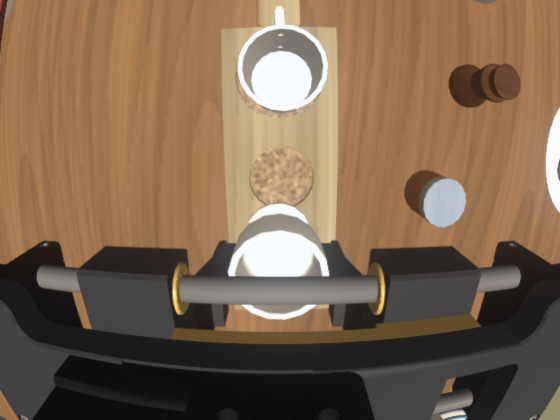

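Request:
{"op": "play_rows", "data": {
  "rows": [
    [[0.2, 1.4, 0], [0, 0, 0], 1],
    [[0, 0, -2.5], [0, 0, 0], 1],
    [[0, 0, -3], [0, 0, 0], 1],
    [[0, 0, -2.5], [0, 0, 0], 1],
    [[0, 0, -1.5], [0, 0, 0], 1],
    [[0, 0, -0.8], [0, 0, 0], 1],
    [[0, 0, -0.3], [0, 0, 0], 1],
    [[0, 0, 0], [0, 0, 0], 1],
    [[0, 0, 0], [0, 0, 0], 1]
  ]
}}

```text
time: 11.1
eef_pos: [0.483, -0.2467, 0.0574]
tool_rot: [0.001, 0.681, 0.732, 0.0]
contact_force: [-0.5, -0.4, -0.7]
finger_gap: 0.528
```

Run:
```python
from h import *
np.set_printoptions(precision=4,suppress=True)
st=np.load("pics/w5.npy",allow_pickle=True).item();print(onz("wrist",(279,267),.1815,st)-st["eef_pos"])
st=ctrl.state();print(st["eef_pos"],st["contact_force"])
```

```text
[0.0006 0.0095 0.0192]
[ 0.483  -0.2467  0.0574] [-0.4924 -0.4377 -0.7151]
```

Request:
{"op": "play_rows", "data": {
  "rows": [
    [[0, -0.2, -0.2], [0, 0, 0], 1],
    [[0, 0, -0.15], [0, 0, 0], 1],
    [[0, 0, -0.1], [0, 0, 0], 1],
    [[0, 0, -0.1], [0, 0, 0], 1],
    [[0, 0, 0], [0, 0, 0], 1]
  ]
}}

```text
time: 11.52
eef_pos: [0.482, -0.2492, 0.0508]
tool_rot: [-0.0, 0.682, 0.732, -0.0]
contact_force: [0.2, -1.1, -0.9]
finger_gap: 0.527
```

Request:
{"op": "play_rows", "data": {
  "rows": [
    [[0, 0, -0.06], [0, 0, 0], 1],
    [[0, 0, 0], [0, 0, 0], 1]
  ]
}}

```text
time: 11.68
eef_pos: [0.4821, -0.2492, 0.0507]
tool_rot: [0.0, 0.682, 0.732, -0.0]
contact_force: [-2.3, 0.6, 4.9]
finger_gap: 0.532
```

Request:
{"op": "play_rows", "data": {
  "rows": [
    [[0, 0, 0.05], [0, 0, 0], 0.9],
    [[0, 0, 0], [0, 0, 0], 0.3],
    [[0, 0, 0], [0, 0, 0], 0.15],
    [[0, 0, 0], [0, 0, 0], 0.15],
    [[0, 0, 0], [0, 0, 0], 0.15],
    [[0, 0, 1.5], [0, 0, 0], 0.15],
    [[0, 0, 3.5], [0, 0, 0], 0.15],
    [[0, 0, 4], [0, 0, 0], 0.15],
    [[0, 0, 4], [0, 0, 0], 0.15],
    [[2, 0, 4], [0, 0, 0], 0.15],
    [[3.5, 0, 2], [0, 0, 0], 0.15],
    [[3.5, 0, 0], [0, 0, 0], 0.15]
  ]
}}

```text
time: 12.68
eef_pos: [0.5734, -0.2507, 0.2448]
tool_rot: [0.005, 0.682, 0.731, 0.001]
contact_force: [0.7, 0.1, 1.5]
finger_gap: 0.853
```

Request:
{"op": "play_rows", "data": {
  "rows": [
    [[3.5, 0, 0], [0, 0, 0], 0.15],
    [[2, 0.5, 0], [0, 0, 0], 0.15],
    [[0.6, 0, 0], [0, 0, 0], 0.15],
    [[0, 0, 0], [0, 0, 0], 0.15],
    [[0, 0, 0], [0, 0, 0], 0.15]
  ]
}}

```text
time: 13.1
eef_pos: [0.6311, -0.2443, 0.2376]
tool_rot: [-0.0, 0.682, 0.732, -0.0]
contact_force: [-0.3, 0.6, 0.5]
finger_gap: 0.842
```

Run:
```python
from h import *
np.set_printoptions(precision=4,suppress=True)
st,im=snap("w6");print(st["eef_pos"],yaw(st),st["contact_force"],st["finger_gap"],st["joint_positions"])
for n,p,s,a in(("egg",(.4821,-.2412,.070),40,(60,90)),("jar",(.633,-.244,.052),35,(90,80)),("mug",(.4752,-.1471,.09),50,(60,90))):
    q=proj("wrist",p,st);c,ax=white(im,q,s,*a,open_=5);print(n,q,c,ax,onz("wrist",c,p[2],st))
```

```text
[ 0.6311 -0.2443  0.2376] 94.07402913239622 [-0.303   0.64    0.4565] 0.8416603215102539 [ 0.629   0.4266 -0.4546  1.3628  0.1857  1.3951  0.2485]
egg [137.9024 181.7563] [145.5313 181.8403] (43.80498504638672, 56.592384338378906) [ 0.4912 -0.2409  0.07  ]
jar [279.2712 189.2379] [279.2421 188.31  ] (44.44245910644531, 44.475460052490234) [ 0.6329 -0.243   0.052 ]
mug [124.5999  91.5755] [138.2551  89.4209] (76.10196685791016, 82.30558776855469) [ 0.4903 -0.1455  0.09  ]
```

View pics/w6.png

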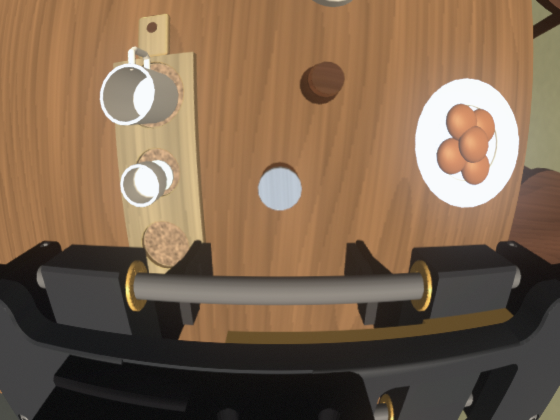

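The egg cup stands in the middle well (rim (140,184), predicted (138,182)). The jar lid is at (279,188), directly under the jaws.

Request:
{"op": "play_rows", "data": {
  "rows": [
    [[0.2, 0.1, -3], [0, 0, 0], 0.15],
    [[0, 0, -3.5], [0, 0, 0], 0.15],
    [[0, 0, -3.5], [0, 0, 0], 0.15],
    [[0, 0, -3.5], [0, 0, 0], 0.15],
    [[0, 0, -3.2], [0, 0, 0], 0.15],
    [[0, 0, -2.5], [0, 0, 0], 0.15],
    [[0, 0, -1.4], [0, 0, 0], 0.15],
    [[0, 0, -0.6], [0, 0, 0], 0.15],
    [[0, 0, 0], [0, 0, 0], 0.15],
    [[0, 0, 0], [0, 0, 0], 1],
    [[0, 0, 0], [0, 0, 0], 1],
    [[0, 0, 0], [0, 0, 0], 1]
  ]
}}

```text
time: 14.15
eef_pos: [0.6348, -0.2436, 0.028]
tool_rot: [0.001, 0.682, 0.732, 0.0]
contact_force: [0.3, 0.6, -0.0]
finger_gap: 0.706
```

Request:
{"op": "play_rows", "data": {
  "rows": [
    [[0, 0, 0], [0, 0, 0], 1],
    [[0, 0, 0], [0, 0, 0], 1],
    [[0, 0, 0], [0, 0, 0], 1],
    [[0, 0, 0], [0, 0, 0], 1]
  ]
}}

```text
time: 14.48
eef_pos: [0.6339, -0.2433, 0.0267]
tool_rot: [0.0, 0.682, 0.732, 0.0]
contact_force: [-1.5, 1.1, 5.8]
finger_gap: 0.521
```

Request:
{"op": "play_rows", "data": {
  "rows": [
    [[0, 0, 0.5], [0, 0, 0], 1],
    [[0, 0, 2.5], [0, 0, 0], 1],
    [[0, 0, 3.5], [0, 0, 0], 1],
    [[-0.8, -0.6, 2.5], [0, 0, 0], 1],
    [[-2.8, -1.9, 1], [0, 0, 0], 1],
    [[-3, -2, 0], [0, 0, 0], 1],
    [[-3, -2, 0], [0, 0, 0], 1],
    [[-2.8, -1.7, 0], [0, 0, 0], 1],
    [[-1.5, -0.8, 0], [0, 0, 0], 1],
    [[-0.5, -0.3, 0], [0, 0, 0], 1],
    [[0, 0, 0], [0, 0, 0], 1],
    [[0, 0, 0], [0, 0, 0], 1]
  ]
}}

```text
time: 15.48
eef_pos: [0.4905, -0.3355, 0.1262]
tool_rot: [0.0, 0.681, 0.732, 0.0]
contact_force: [0.4, 0.3, -1.2]
finger_gap: 0.517
```

Request:
{"op": "play_rows", "data": {
  "rows": [
    [[0, 0, -2], [0, 0, 0], 1],
    [[0, 0, -3], [0, 0, 0], 1],
    [[0, 0, -2.3], [0, 0, 0], 1],
    [[0, 0, -1], [0, 0, 0], 1],
    [[0, 0, -0.4], [0, 0, 0], 1],
    [[0, 0, 0], [0, 0, 0], 1],
    [[0, 0, 0], [0, 0, 0], 1]
  ]
}}

```text
time: 16.07
eef_pos: [0.491, -0.336, 0.0401]
tool_rot: [0.001, 0.681, 0.732, 0.0]
contact_force: [0.1, 0.1, -0.3]
finger_gap: 0.523
```

Request:
{"op": "play_rows", "data": {
  "rows": [
    [[0, 0, -0.15], [0, 0, 0], 1],
    [[0, 0, -0.12], [0, 0, 0], 1],
    [[0, 0, -0.1], [0, 0, 0], 1],
    [[0, 0, -0.05], [0, 0, 0], 1],
    [[0, 0, 0], [0, 0, 0], 1]
  ]
}}

```text
time: 16.48
eef_pos: [0.4897, -0.3363, 0.035]
tool_rot: [0.0, 0.682, 0.732, -0.0]
contact_force: [-0.6, 0.1, -2.2]
finger_gap: 0.52
```

Request:
{"op": "play_rows", "data": {
  "rows": [
    [[0, 0, -0.06], [0, 0, 0], 1],
    [[0, 0, 0], [0, 0, 0], 1]
  ]
}}

```text
time: 16.65
eef_pos: [0.4897, -0.3363, 0.0346]
tool_rot: [0.0, 0.682, 0.732, -0.0]
contact_force: [-1.7, 0.9, 3.0]
finger_gap: 0.52
```

Request:
{"op": "play_rows", "data": {
  "rows": [
    [[0, 0, 0.03], [0, 0, 0], 0.9],
    [[0, 0, 0], [0, 0, 0], 0.3],
    [[0, 0, 0], [0, 0, 0], 0.15],
    [[0, 0, 0], [0, 0, 0], 0.15],
    [[0, 0, 0], [0, 0, 0], 0.15],
    [[0, 0, 1.5], [0, 0, 0], 0.15],
    [[0, 0, 3.5], [0, 0, 0], 0],
    [[0, 0, 4], [0, 0, 0], 0],
    [[0, 0, 4], [0, 0, 0], 0],
    [[0, 0, 4], [0, 0, 0], 0],
    [[0, 1.5, 3.5], [0, 0, 0], 0],
    [[0.5, 3.5, 0], [0, 0, 0], 0]
  ]
}}

```text
time: 17.65
eef_pos: [0.4959, -0.2916, 0.2471]
tool_rot: [0.006, 0.684, 0.729, 0.0]
contact_force: [0.8, 0.4, 0.5]
finger_gap: 0.997
```

Request:
{"op": "play_rows", "data": {
  "rows": [
    [[0.5, 3.8, 0], [0, 0, 0], 0],
    [[0.5, 3.8, 0], [0, 0, 0], 0],
    [[0.5, 3.8, 0], [0, 0, 0], 0],
    [[0.5, 3.8, 0], [0, 0, 0], 0],
    [[0.5, 3.8, 0], [0, 0, 0], 0],
    [[0.5, 3.8, 0], [0, 0, 0], 0],
    [[0.5, 3.8, 0], [0, 0, 0], 0],
    [[0.5, 3.8, 0], [0, 0, 0], 0],
    [[0.5, 3.8, 0], [0, 0, 0], 0],
    [[0.5, 3.8, 0], [0, 0, 0], 0],
    [[0.5, 3.8, 0], [0, 0, 0], 0],
    [[0.5, 3.8, 0], [0, 0, 0], 0]
  ]
}}

```text
time: 18.65
eef_pos: [0.5547, 0.1715, 0.2397]
tool_rot: [0.0, 0.682, 0.732, 0.0]
contact_force: [0.9, -0.3, 0.3]
finger_gap: 0.999
```

Request:
{"op": "play_rows", "data": {
  "rows": [
    [[0.5, 3.8, 0], [0, 0, 0.02], 0],
    [[0.5, 3.8, 0], [0, 0, 0.02], 0],
    [[0.5, 3.8, 0], [0, 0, 0.02], 0],
    [[0.5, 3.6, 0], [0, 0, 0.02], 0],
    [[0.3, 2.2, 0], [0, 0, 0.01], 0],
    [[0.2, 1, 0], [0, 0, 0], 0],
    [[0, 0, 0], [0, 0, 0], 0],
    [[0, 0, 0], [0, 0, 0], 0]
  ]
}}

```text
time: 19.32
eef_pos: [0.5798, 0.3513, 0.2392]
tool_rot: [0.0, 0.648, 0.762, -0.0]
contact_force: [0.4, -0.9, 0.5]
finger_gap: 1.004
```

Run:
```python
from h import *
np.set_printoptions(precision=4,suppress=True)
st,im=snap("w7");print(st["time"],st["eef_pos"],yaw(st),st["contact_force"],st["finger_gap"],st["joint_positions"])
for n,p,s,a in(("cup",(.5807,.3538,.054),45,(60,90)),):
    q=proj("wrist",p,st);c,ax=white(im,q,s,*a,open_=9);print(n,q,c,ax,onz("wrist",c,p[2],st))
```

```text
19.3167 [0.5798 0.3513 0.2392] 99.21506388070293 [ 0.3536 -0.8637  0.4999] 1.0042692742086063 [-0.0683  0.502  -0.7917  1.3449  0.3528  1.438  -0.6825]
cup [278.6987 187.0887] [277.6321 184.899 ] (61.9828987121582, 63.26459503173828) [0.5792 0.356  0.054 ]
```

View pics/w7.png

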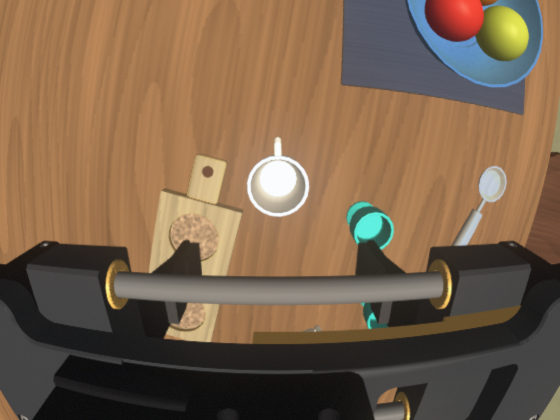

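The teacup rim is at (278,186), the ear points straight up in the image, so the jaws lie square to it.

Request:
{"op": "play_rows", "data": {
  "rows": [
    [[0, 0.35, -3], [0, 0, 0], 0],
    [[0, 0, -3.5], [0, 0, 0], 0],
    [[0, 0, -3.5], [0, 0, 0], 0],
    [[0, 0, -3.5], [0, 0, 0], 0],
    [[0, 0, -3.2], [0, 0, 0], 0],
    [[0, 0, -2.2], [0, 0, 0], 0],
    [[0, 0, -1.2], [0, 0, 0], 0],
    [[0, 0, -0.5], [0, 0, 0], 0],
    [[0, 0, 0], [0, 0, 0], 0],
    [[0, 0, 0], [0, 0, 0], 1],
    [[0, 0, 0], [0, 0, 0], 1],
    [[0, 0, 0], [0, 0, 0], 1]
  ]
}}

```text
time: 20.37
eef_pos: [0.5805, 0.3558, 0.0353]
tool_rot: [0.0, 0.648, 0.762, 0.001]
contact_force: [0.4, -0.6, -0.3]
finger_gap: 0.854
```

Request:
{"op": "play_rows", "data": {
  "rows": [
    [[0, 0, 0], [0, 0, 0], 1],
    [[0, 0, 0], [0, 0, 0], 1],
    [[0, 0, 0], [0, 0, 0], 1]
  ]
}}

```text
time: 20.62
eef_pos: [0.5799, 0.3557, 0.0344]
tool_rot: [0.0, 0.648, 0.762, 0.0]
contact_force: [-1.7, -1.2, 5.4]
finger_gap: 0.721
```

Request:
{"op": "play_rows", "data": {
  "rows": [
    [[0, 0, 0.5], [0, 0, 0], 1],
    [[0, 0, 2], [0, 0, 0], 1],
    [[0, 0, 3], [0, 0, 0], 1],
    [[-0.6, -0.6, 2], [0, 0, -0.03], 1],
    [[-1.6, -1.6, 0.5], [0, 0, -0.05], 1],
    [[-2, -2, 0], [0, 0, -0.06], 1],
    [[-2, -2, 0], [0, 0, -0.06], 1],
    [[-1.8, -1.7, 0], [0, 0, -0.05], 1],
    [[-1, -0.9, 0], [0, 0, -0.03], 1],
    [[-0.45, -0.4, 0], [0, 0, 0], 1],
    [[0, 0, 0], [0, 0, 0], 1],
    [[0, 0, 0], [0, 0, 0], 1]
  ]
}}

```text
time: 21.62
eef_pos: [0.4858, 0.2637, 0.1139]
tool_rot: [0.0, 0.748, 0.664, 0.0]
contact_force: [0.3, 0.3, -1.0]
finger_gap: 0.72
```

Run:
```python
from h import *
np.set_printoptions(precision=4,suppress=True)
st=np.load("pics/w7.npy",allow_pickle=True).item();print(onz("wrist",(194,237.5),.008,st),onz("wrist",(207.5,171.5),.016,st))
st=ctrl.state();print(st["eef_pos"],yaw(st),st["contact_force"])
```

```text
[0.4853 0.2624 0.008 ] [0.496  0.3517 0.016 ]
[0.4858 0.2637 0.1139] 83.23817377227195 [ 0.2626  0.3088 -1.0343]
```

Request:
{"op": "play_rows", "data": {
  "rows": [
    [[0, 0, -1.5], [0, 0, 0], 1],
    [[0, 0, -2.2], [0, 0, 0], 1],
    [[0, 0, -1.8], [0, 0, 0], 1],
    [[0, 0, -0.8], [0, 0, 0], 1],
    [[0, 0, -0.3], [0, 0, 0], 1],
    [[0, 0, -0.2], [0, 0, 0], 1],
    [[0, 0, -0.1], [0, 0, 0], 1],
    [[0, 0, -0.1], [0, 0, 0], 1],
    [[0, 0, -0.08], [0, 0, 0], 1],
    [[0, 0, 0], [0, 0, 0], 1]
  ]
}}

```text
time: 22.45
eef_pos: [0.4856, 0.2635, 0.0432]
tool_rot: [0.0, 0.748, 0.664, 0.0]
contact_force: [-0.8, 0.8, -1.1]
finger_gap: 0.714
```

Request:
{"op": "play_rows", "data": {
  "rows": [
    [[0, 0, -0.06], [0, 0, 0], 1],
    [[0, 0, 0], [0, 0, 0], 1]
  ]
}}

```text
time: 22.62
eef_pos: [0.4853, 0.2633, 0.0423]
tool_rot: [0.0, 0.748, 0.664, 0.0]
contact_force: [-0.1, -0.9, -1.3]
finger_gap: 0.717
```

Request:
{"op": "play_rows", "data": {
  "rows": [
    [[0, 0, -0.05], [0, 0, 0], 1],
    [[0, 0, 0], [0, 0, 0], 1]
  ]
}}

```text
time: 22.78
eef_pos: [0.4854, 0.2633, 0.0423]
tool_rot: [0.0, 0.748, 0.664, 0.0]
contact_force: [-2.4, -2.1, 5.3]
finger_gap: 0.715
```

Request:
{"op": "play_rows", "data": {
  "rows": [
    [[0, 0, 0.04], [0, 0, 0], 0.8],
    [[0, 0, 0], [0, 0, 0], 0.2],
    [[0, 0, 0], [0, 0, 0], 0],
    [[0, 0, 0], [0, 0, 0], 0],
    [[0, 0, 0], [0, 0, 0], 0],
    [[0, 0, 1.5], [0, 0, 0], 0],
    [[0, 0, 3.5], [0, 0, 0], 0],
    [[0, 0, 4], [0, 0, 0], 0],
    [[0, 0, 4], [0, 0, 0], 0],
    [[0, 0, 4], [0, 0, 0], 0],
    [[1.8, -1.4, 2.5], [0, 0, 0.02], 0],
    [[2.8, -2.2, 0], [0, 0, 0.04], 0]
  ]
}}

```text
time: 23.78
eef_pos: [0.5315, 0.2318, 0.2443]
tool_rot: [0.002, 0.725, 0.688, 0.005]
contact_force: [1.9, 1.0, 0.1]
finger_gap: 1.001
```

Request:
{"op": "play_rows", "data": {
  "rows": [
    [[3, -2.3, 0], [0, 0, 0.04], 0],
    [[3, -2.3, 0], [0, 0, 0.04], 0],
    [[3, -2.3, 0], [0, 0, 0.04], 0],
    [[2.8, -2, 0], [0, 0, 0.02], 0],
    [[1.4, -1.2, 0], [0, 0, 0], 0],
    [[0.5, -0.4, 0], [0, 0, 0], 0],
    [[0, 0, 0], [0, 0, 0], 0],
    [[0, 0, 0], [0, 0, 0], 0]
  ]
}}

```text
time: 24.45
eef_pos: [0.6674, 0.1236, 0.2369]
tool_rot: [-0.001, 0.678, 0.735, 0.0]
contact_force: [-0.4, 1.2, -0.5]
finger_gap: 1.004
```

Run:
```python
from h import *
np.set_printoptions(precision=4,suppress=True)
st,im=snap("w8");print(st["time"],st["eef_pos"],yaw(st),st["contact_force"],st["finger_gap"],st["joint_positions"])
for n,p,s,a in(("jug",(.668,.122,.072),35,(60,90)),("cup",(.4853,.2630,.062),40,(60,90))):
    q=proj("wrist",p,st);c,ax=white(im,q,s,*a,open_=9);print(n,q,c,ax,onz("wrist",c,p[2],st))
```

```text
24.45 [0.6674 0.1236 0.2369] 94.69074952408486 [-0.3648  1.2127 -0.4828] 1.0038495765964082 [ 0.2451  0.4831 -0.7119  1.3486  0.3108  1.4226 -0.373 ]
jug [277.8198 195.4859] [278.9975 194.2034] (55.99544143676758, 69.4084243774414) [0.6691 0.1234 0.072 ]
cup [118.4895  54.2112] [127.7783  51.3388] (60.303768157958984, 76.69415283203125) [0.4966 0.2655 0.062 ]
```

View pics/w8.png

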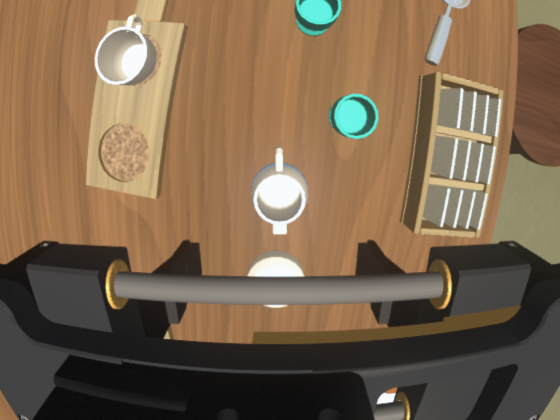

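The jug rim is at (279,197), with ear (279,152) and spout (280,232) in line with the tool. The teacup stands in its well at (122,56).

Request:
{"op": "play_rows", "data": {
  "rows": [
    [[0.15, -0.3, -3], [0, 0, 0], 0],
    [[0, 0, -3.5], [0, 0, 0], 0],
    [[0, 0, -3.5], [0, 0, 0], 0],
    [[0, 0, -3.5], [0, 0, 0], 0],
    [[0, 0, -3.2], [0, 0, 0], 0],
    [[0, 0, -2.4], [0, 0, 0], 0],
    [[0, 0, -1.3], [0, 0, 0], 0],
    [[0, 0, -0.5], [0, 0, 0], 0],
    [[0, 0, 0], [0, 0, 0], 0],
    [[0, 0, 0], [0, 0, 0], 1],
    [[0, 0, 0], [0, 0, 0], 1],
    [[0, 0, 0], [0, 0, 0], 1]
  ]
}}

```text
time: 25.5
eef_pos: [0.6707, 0.1197, 0.0299]
tool_rot: [0.001, 0.678, 0.735, 0.001]
contact_force: [0.2, -1.7, 0.3]
finger_gap: 0.853
```

Request:
{"op": "play_rows", "data": {
  "rows": [
    [[0, 0, 0], [0, 0, 0], 1],
    [[0, 0, 0], [0, 0, 0], 1],
    [[0, 0, 0], [0, 0, 0], 1]
  ]
}}

```text
time: 25.75
eef_pos: [0.6699, 0.1193, 0.0286]
tool_rot: [0.0, 0.678, 0.735, 0.0]
contact_force: [-1.5, -0.8, 2.9]
finger_gap: 0.673
```

Request:
{"op": "play_rows", "data": {
  "rows": [
    [[0, 0, 0.5], [0, 0, 0], 1],
    [[0, 0, 2], [0, 0, 0], 1],
    [[0, 0, 3], [0, 0, 0], 1],
    [[-1, 0.2, 2], [0, 0, -0.02], 1],
    [[-2.6, 0.4, 0.5], [0, 0, -0.03], 1],
    [[-3.2, 0.5, 0], [0, 0, -0.04], 1],
    [[-3.4, 0.5, 0], [0, 0, -0.04], 1],
    [[-3.4, 0.5, 0], [0, 0, -0.04], 1],
    [[-3, 0.4, 0], [0, 0, -0.03], 1],
    [[-2.2, 0.3, 0], [0, 0, 0], 1],
    [[-1.05, 0.1, 0], [0, 0, 0], 1],
    [[0, 0, 0], [0, 0, 0], 1]
  ]
}}

```text
time: 26.75
eef_pos: [0.4693, 0.1485, 0.1082]
tool_rot: [0.001, 0.747, 0.665, -0.001]
contact_force: [0.9, 0.6, -2.8]
finger_gap: 0.67
```

Run:
```python
from h import *
np.set_printoptions(precision=4,suppress=True)
st,im=snap("w9");print(st["time"],st["eef_pos"],yaw(st),st["contact_force"],st["finger_gap"])
print(proj("wrist",(.4713,.148,.008),st), "rim edge px if centred:",[proj("wrist",st["eef_pos"]+rot(st["tool_rot"]).apply([d,0,-.0434]),st) for d in(.026,-.026)])
```

```text
26.75 [0.4693 0.1485 0.1082] 83.28928509396118 [ 0.92    0.6233 -2.7526] 0.670240961671631
[279.4291 212.5228] rim edge px if centred: [array([275.3843, 255.8818]), array([275.9428, 362.609 ])]
```

View pics/w9.png

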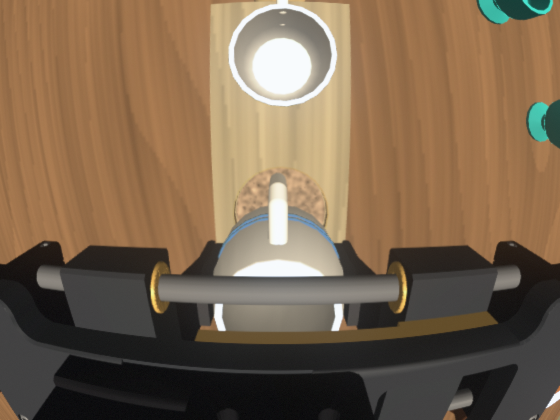

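The jug hangs centred over the far well (281,208); its rim is where I'd expect for a centred grip.

Request:
{"op": "play_rows", "data": {
  "rows": [
    [[0.2, 0, -1.5], [0, 0, 0], 1],
    [[0, 0, -2.2], [0, 0, 0], 1],
    [[0, 0, -1.7], [0, 0, 0], 1],
    [[0, 0, -0.8], [0, 0, 0], 1],
    [[0, 0, -0.3], [0, 0, 0], 1],
    [[0, 0, -0.2], [0, 0, 0], 1],
    [[0, 0, -0.1], [0, 0, 0], 1],
    [[0, 0, -0.1], [0, 0, 0], 1],
    [[0, 0, -0.1], [0, 0, 0], 1],
    [[0, 0, 0], [0, 0, 0], 1]
  ]
}}

```text
time: 27.63
eef_pos: [0.4736, 0.1483, 0.0384]
tool_rot: [0.0, 0.748, 0.664, 0.0]
contact_force: [-0.8, -0.7, -2.6]
finger_gap: 0.675
```

Request:
{"op": "play_rows", "data": {
  "rows": [
    [[0, 0, -0.06], [0, 0, 0], 1],
    [[0, 0, -0.05], [0, 0, 0], 1],
    [[0, 0, 0], [0, 0, 0], 1]
  ]
}}

```text
time: 27.88
eef_pos: [0.4732, 0.1483, 0.037]
tool_rot: [0.0, 0.748, 0.664, 0.0]
contact_force: [-0.5, -0.2, -2.6]
finger_gap: 0.677
```

Request:
{"op": "play_rows", "data": {
  "rows": [
    [[0, 0, -0.06], [0, 0, 0], 1],
    [[0, 0, 0], [0, 0, 0], 1]
  ]
}}

```text
time: 28.05
eef_pos: [0.4733, 0.1483, 0.0366]
tool_rot: [0.0, 0.748, 0.664, 0.0]
contact_force: [-1.7, -0.4, 2.4]
finger_gap: 0.674
```

Request:
{"op": "play_rows", "data": {
  "rows": [
    [[0, 0, 0.03], [0, 0, 0], 0.8],
    [[0, 0, 0], [0, 0, 0], 0.2],
    [[0, 0, 0], [0, 0, 0], 0],
    [[0, 0, 0], [0, 0, 0], 0],
    [[0, 0, 0], [0, 0, 0], 0],
    [[0, 0, 1.5], [0, 0, 0], 0],
    [[0, 0, 3.5], [0, 0, 0], 0],
    [[0, 0, 4], [0, 0, 0], 0],
    [[0, 0, 4], [0, 0, 0], 0],
    [[0, 0, 4], [0, 0, 0], 0],
    [[0, -2, 3], [0, 0, 0], 0],
    [[0, 0, 0], [0, 0, 0], 0]
  ]
}}

```text
time: 29.05
eef_pos: [0.4761, 0.1267, 0.2429]
tool_rot: [0.003, 0.749, 0.663, 0.003]
contact_force: [0.6, 0.3, -0.8]
finger_gap: 0.997
```

Request:
{"op": "play_rows", "data": {
  "rows": [
    [[0, -2, 0], [0, 0, 0], 0],
    [[0, -4, 0], [0, 0, 0], 0],
    [[0, -4, 0], [0, 0, 0], 0],
    [[0, -2, 0], [0, 0, 0], 0],
    [[0, 0, 0], [0, 0, 0], 0],
    [[0, 0, 0], [0, 0, 0], 0]
  ]
}}

```text
time: 29.55
eef_pos: [0.4731, 0.0073, 0.2363]
tool_rot: [-0.0, 0.749, 0.663, -0.0]
contact_force: [-0.2, 1.5, -0.1]
finger_gap: 1.0
```

Run:
```python
from h import *
st=ctrl.state();print(st["time"],st["eef_pos"],st["finger_gap"])
a,b=[vision.camera(n)[:,:,::-1] for n in("scene","side")]
cv2.imwrite("pics/end_scene.png",cv2.resize(a[80:340,60:460],None,fx=1.9,fy=1.9));cv2.imwrite("pics/end_side.png",cv2.resize(b[90:370,120:450],None,fx=2,fy=2))
```

```text
29.55 [0.47306041 0.00734066 0.23633871] 0.9999129152593983
```

View pics/end_scene.png

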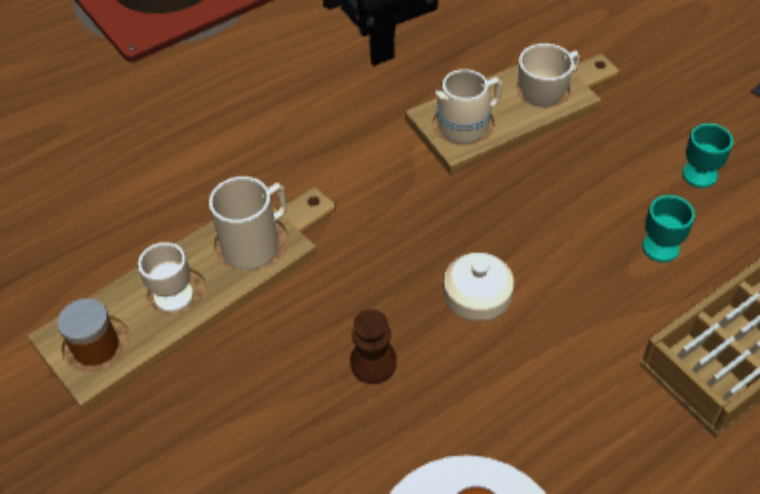

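View pics/end_side.png

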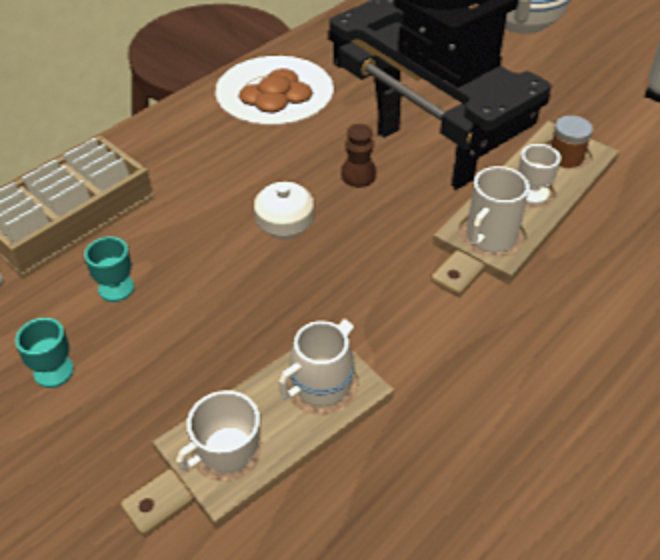

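Both views show all five things upright in their wells with cork visible around each foot. The sugar bowl, pepper mill and turquoise cups haven't moved, so I'm handing in.

```bash
python3 -c "
from bench import ctrl
print(ctrl.sign_off())"
```

```text
the job is handed in; nothing more can be done
None
```

I laid up both boards in the order asked and handed the job in at about 29.6 s, well inside the 138 s limit. On the long board I placed the mug, then the egg cup, then the jam jar. On the short board I placed the teacup, then the milk jug. Each thing was lowered in millimetre steps until the wrist felt the well floor, with at most about 15 N measured, then released.

The last scene and side pictures show all five upright, with cork visible around each foot. They also show the sugar bowl, pepper mill and turquoise cups unmoved by eye, and the open gripper clear of everything. No last check failed.

Three things disagreed or went wrong along the way:
- **Egg cup grip:** it was held about 5–9 mm off the jaw centre. I corrected for this when placing it, and its rim came out about 2–3 pixels (about 3 mm) from where it should be.
- **Egg cup carry:** I miscounted a move and went 14 mm past the middle well, which I fixed before lowering.
- **Jug grip:** the jaws read about 2 mm narrower than expected for its diameter, but the wrist view showed it held straight and centred.

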